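# Eject the mixing tin from the mixing stand and put it on the scale

## Robot

A 7-joint arm with a two-finger parallel gripper is mounted at the origin on a cart in front of the work surface, level with it; the furniture and walls round the work are solid. World frame = base frame: x ahead of the robot, y to its left, z up, the work surface at z = 0. Lengths are in m, angles in rad, forces in N, time in s.
With the tool pointing down it reaches from about 0.4 to 0.85 m from the base axis. Payload 6.9 kg.
Tool frame: the origin (TCP) lies at the very end of the fingers, on their centre line; the grasp point (between the pads) lies 19 mm behind it; z points along the fingers, y is the line along which they close (so a half turn about z gives the same grasp; the last joint's range is limited). The gripper opens to 85 mm and grips with 20 to 120 N. Pads are 22 mm wide; open, the fingers measure 114 mm over their backs; the gripper's body (76 mm by 85 mm) begins 54 mm behind the grasp point. The pads swing forward as they close: fully open they stand 13 mm farther back than shut.
Start: joints at [1.327, 0.507, -0.238, 1.5, 0.126, 1.149, -0.155], TCP at [0.214, -0.587, 0.231] pointing down, gripper open.
Joint ranges: [-3.08, 3.08], [-0.24, 2.05], [-1.43, 1.35], [0, 2.5], [-1.52, 4.66], [0.17, 1.96], [-2.89, 2.89]. Speed limits (rad/s): [2.39, 2.39, 3.14, 3.14, 3.14, 3.14, 3.14].

## Interface

Orientations are given as a unit quaternion [w, x, y, z].
In Python, from workcell import bot, get_image, calibration gives the robot as it stands.
- The arm moves only by the tool jog_arm, never from a script. Its argument "motion" is a list of rows, each an object with "travel": the shift along the tool's x, y, z in m, a list of three; "dr": the turn, a rotation vector about the tool's x, y, z in degrees, a list of three; "hand": the finger opening in m, from 0 to 0.0854. In form: [{"travel": [x, y, z], "dr": [wx, wy, wz], "hand": hand}, ...]. A call has exactly 5 rows; each row is the pose to reach, as a shift and turn from the pose commanded when the call began, along the tool's axes at that moment; what a row does not reach only later rows make up. A row lasts 1/8 s, in which the tool goes at most 62.5 mm and 10.7 degrees, less where a joint would pass 70% of its speed; a pose out of reach is approached as far as the arm can. A call with a gripper value outside its range is refused whole. The fingers move at their own pace and stop on an object; the grip force is fixed at half the most. Time passes only in rows, so rows that repeat a pose let the fingers close, or fill a call up. It gives the time, the measured TCP pose, the force, the opening and the grip force at its end, in the units of the state.
- bot.sense(): the state, without advancing time (a new reading comes with each control period).
- get_image(name): name is "scene" or "top" or "wrist"; returns the picture (384x512x3 uint8, red, green, blue); there is no depth.
- calibration(name): a dict with "fovy" (degrees; the focal length in pixels is half the picture's height over the tangent of half this angle, whatever the lens; pixels are square), "cx", "cy" (the principal point, pixels), "rvec" (rotation vector, rad) and "tvec" (3), from world to camera coordinates, as OpenCV has them. Camera axes: x right, y down, z forward; pixel columns grow to the right and rows downward; lengths in m; the calibration is good to about 2 mm. A picture is of the moment at which its call begins: read the wrist's pose just before it. calibration takes no time and is no camera call; for the wrist camera it gives the pose at the moment of the call.
- bot.close_job(): hands the job in; it is judged then, once.
The state is a dict: "clock": time; "joint_pos": joint angles; "joint_velocities": joint speeds; "tau": joint torques, N m; "tool_pos": TCP position; "tool_rot": TCP orientation; "force": force on the tool from outside, world axes, zero at the start; "torque": the same for the moment, N m; "opening": finger opening in m; "grip_force": force on a finger pad.
Only numpy, scipy, OpenCV 4.12 (cv2) and the standard library are available. Lean on these libraries where they do the work, as an engineer would, in place of code of your own. Each camera call takes 0.05 s, during which the arm holds its last target. There are 200 camera calls.

## Task

The mixing tin sits sunk in the deep cup of the mixing stand. Press the stand's lever pad fully down so that its ejector pin pushes the tin up through the hole in the cup's floor, then take the raised tin out and stand it upright, fully on the round pan of the bench scale, without dropping it. Leave the bottle, the sanding block and the tape roll where they are.

Things in the scene. Friction and masses are not known exactly. Their poses are not given: they have to be found in the camera images.
- stand: Mixing stand, fixed: dark base plate 300 x 96 mm, 8 mm thick, carrying a round upright dark steel cup and a lever. Origin: on the cup's axis, at the plate's underside on the trolley; z up; -x points from the cup to the lever's pad. The plate runs 250 mm to that side, 50 mm to the other.
- cup_mouth (a point): Centre of the cup's mouth, at rim height, 168 mm above the trolley. The cup is 74 mm outside, 64 mm inside; its floor lies 98 mm below the rim and has a 34 mm hole, through which the ejector pin (27 mm flat head) comes up from below.
- lever (a joint): Lever angle: 0 at the start (pad up, pin below the cup's floor), growing as the pad is pressed, 0.45 rad fully down (hard stop). Pivot: 90 mm from the cup's axis towards the pad, 40 mm above the trolley. About 6 N on the pad moves it; friction keeps it and the tin where left. The full stroke raises the pin 40 mm and the tin about 38 mm.
- pad_top (a point): Centre of the top of the lever's black rubber pad (46 mm along the lever, 56 mm across), about 190 mm from the cup's axis. It moves with the lever: about 71 mm above the trolley at the start (sloping 0.22 rad down towards the cup), about 26 mm when fully down.
- tin_mid (a point): Centre, half-way up, of the mixing tin: bare metal, open top, 54 mm across, 94 mm high, about 0.12 kg, upright in the cup. At the start its rim is 4 mm below the cup's rim, so it cannot be gripped from outside; when raised fully its top 34 mm stands above the cup's rim.
- tin: The same mixing tin; origin at the centre of its underside, z along its axis.
- scale: Bench scale, fixed: grey body 175 x 150 mm with a dark display on its near (-x) side and a round steel pan 130 mm across. Origin on the trolley top under the middle of the pan; z up.
- pan (a point): Middle of the top face of the scale's pan, 50 mm above the trolley.
- bottle: Bystander: small dark bottle, 45 mm across and 96 mm high, origin at the centre of its underside.
- block: Bystander: dark sanding block, 64 x 118 x 31 mm, origin at the centre of its underside.
- roll: Bystander: roll of masking tape lying flat, 104 mm across, 24 mm high, origin at the centre of its underside.

How it is judged:
By the outcome, as a careful person would: the job done as asked, in the order asked, and still so for the second after the job is handed in, with the robot touching nothing.
It also fails if it takes over 50 s, if anything falls off the work surface, if the arm or the gripper's body presses on something with over 40 N, if the wrist force passes 120 N, or if a joint passes its speed limit or range.

## Working session

There is one attempt and no reset: what is moved stays moved. The work goes in short steps, Python scripts to look and compute and a tool call to move; the robot and the scene stay as the last step left them, time stands still between calls to the robot, and variables do not carry over. Pictures are saved under pics/ and viewed, at most 10 in all, crops included, and the job is handed in when it is done.

Besides the shell and the picture viewer there is one more tool, called after ">>>" as name(argument=value, ...) on one line, values as JSON. jog_arm: Moves the arm, as the interface text tells. Its arguments: {"type":"object","properties":{"motion":{"type":"array","items":{"type":"object","properties":{"travel":{"type":"array","items":{"type":"number"}},"dr":{"type":"array","items":{"type":"number"}},"hand":{"type":"number"}}}}},"required":["motion"]}

```bash
mkdir -p pics
cat > h.py <<'E'
import numpy as np,cv2
from scipy.spatial.transform import Rotation as R
from workcell import bot,get_image,calibration
def snap(n,f):
    c=calibration(n);im=get_image(n);cv2.imwrite(f'pics/{f}.png',im[:,:,::-1]);return im,c
def ray(c,u,v,z):
    f=192/np.tan(np.radians(c['fovy'])/2)
    Rm=R.from_rotvec(c['rvec']).as_matrix();o=-Rm.T@np.array(c['tvec'])
    d=Rm.T@np.array([(u-c['cx'])/f,(v-c['cy'])/f,1]);return o+d*(z-o[2])/d[2]
def totool(p):
    s=bot.sense();q=s['tool_rot'];r=R.from_quat([q[1],q[2],q[3],q[0]])
    return r.inv().apply(np.array(p)-s['tool_pos'])
E
python3 - <<'E'
from h import *
a,c=snap('scene','s0');b,c2=snap('top','t0')
cv2.imwrite('pics/both.png',cv2.resize(np.vstack([a,b])[:,:,::-1],(400,600)))
print(c,c2);s=bot.sense();print(s)
E
```

```text
{'fovy': 52.40490920559789, 'cx': 247.33713868668818, 'cy': 188.67912942451662, 'rvec': array([ 0.56288644, -2.3735582 ,  1.5522829 ]), 'tvec': array([0.54813938, 0.23951544, 1.16893591])} {'fovy': 49.21261038921445, 'cx': 251.61595901492342, 'cy': 195.35633929056982, 'rvec': array([ 2.19172414, -2.15115632,  0.05652571]), 'tvec': array([1.06622000e-03, 5.94937259e-01, 1.41476527e+00])}
{'clock': 0.1, 'joint_pos': array([ 1.32751125,  0.50828901, -0.23752588,  1.50102622,  0.12569687,
        1.14887934, -0.15475439]), 'joint_velocities': array([-0.001358  , -0.00073312, -0.00070819, -0.00415296,  0.00155486,
       -0.00130715, -0.00063028]), 'tau': array([-3.92653834e-03, -6.21842694e+01, -2.19442114e+00, -2.50207400e+01,
        1.24450639e-02,  7.89519312e-03, -3.34386982e-05]), 'tool_pos': array([ 0.21337759, -0.58697934,  0.2304968 ]), 'tool_rot': array([-7.93034722e-04,  9.84827429e-01,  1.73534673e-01, -1.50584768e-04]), 'force': array([-0.29999604,  0.17606037, -0.24797427]), 'torque': array([-0.01851017, -0.00076488,  0.07237708]), 'grip_force': 0.0, 'opening': 0.08516522773113103}
```

View pics/t0.png

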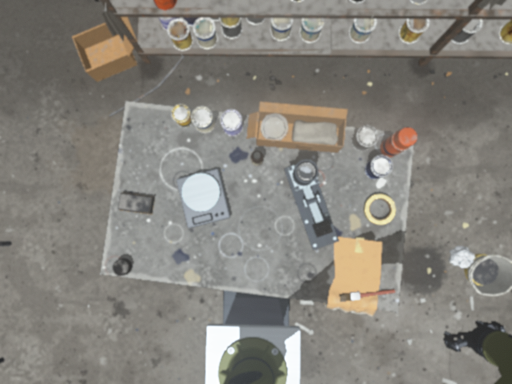

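View pics/s0.png

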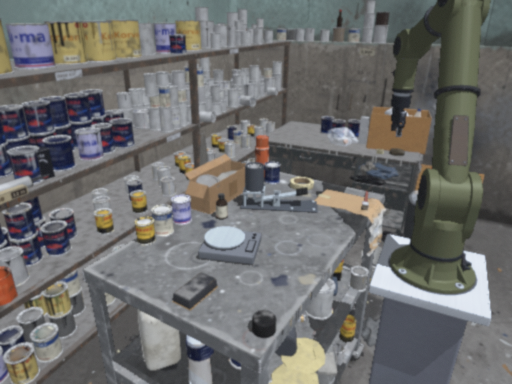

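The top view shows the stand with its cup near (306,172) and its pad end near (323,240), the pan at (201,192), the bottle at (258,155), the block at (136,202) and the tape roll at (380,209). I'll take an enlarged crop to get precise pixels.

Run:
```python
from h import *
b=cv2.imread('pics/t0.png');c=calibration('top')
cv2.imwrite('pics/t0c.png',cv2.resize(b[140:260,165:345],(800,533),interpolation=cv2.INTER_CUBIC))
for n,u,v,z in [('cup',306,172,.168),('pad',322,236,.07),('pan',201,192,.05),('bottle',258,155,.09),('box',345,110,.1),('box2',258,145,.1)]: print(n,ray(c,u,v,z).round(3))
```

```text
cup [ 0.659 -0.158  0.168]
pad [ 0.462 -0.222  0.07 ]
pan [0.601 0.183 0.05 ]
bottle [ 0.723 -0.008  0.09 ]
box [ 0.875 -0.29   0.1  ]
box2 [ 0.755 -0.007  0.1  ]
```

View pics/t0c.png

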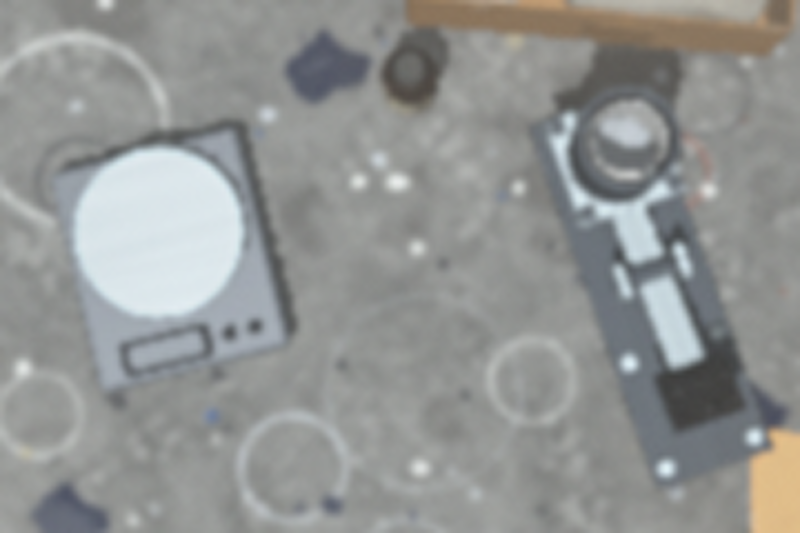

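The crop shows the cup rim centred near (629,138), which is full-frame (306.5,171). The pad is at (700,393), full-frame (322.5,228.4), and the pan at (160,232), full-frame (201,192.2).

Run:
```python
from h import *
c=calibration('top')
P={n:ray(c,165+u/4.444-.4,140+v/4.444-.4,z) for n,u,v,z in [('cup',629,138,.168),('pad',700,393,.071),('pan',160,232,.05),('panL',75,232,.05),('panR',245,232,.05),('bott',410,70,.096),('plateBL',665,485,.008),('plateBR',770,447,.008),('plateTL',540,125,.008)]}
for n in P: print(n,P[n].round(4),totool(P[n]).round(4))
d=P['pad']-P['cup'];print(np.hypot(*d[:2]),np.degrees(np.arctan2(d[1],d[0])))
e=P['plateBL']-P['plateTL'];print(np.linalg.norm(e),np.degrees(np.arctan2(e[1],e[0])))
m=(P['plateBL']+P['plateBR'])/2;a=e/np.linalg.norm(e);print('cup by plate',m-a*.25, 'pad by plate',m-a*.06)
s=bot.sense();q=s['tool_rot'];print(R.from_quat([*q[1:],q[0]]).as_matrix().round(3))
```

```text
cup [ 0.6632 -0.1581  0.168 ] [ 0.5694 -0.2492  0.0629]
pad [ 0.4878 -0.2224  0.071 ] [ 0.3825 -0.2486  0.1599]
pan [0.6017 0.1839 0.05  ] [ 0.6284 -0.5914  0.1814]
panL [0.6005 0.2487 0.05  ] [ 0.6495 -0.6527  0.1815]
panR [0.6028 0.1192 0.05  ] [ 0.6074 -0.5303  0.1813]
bott [ 0.721  -0.0042  0.096 ] [ 0.6762 -0.374   0.1351]
plateBL [ 0.4168 -0.2051  0.008 ] [ 0.3216 -0.289   0.223 ]
plateBR [ 0.4475 -0.2854  0.008 ] [ 0.3231 -0.203   0.2228]
plateTL [ 0.6943 -0.1054  0.008 ] [ 0.6165 -0.2878  0.2229]
0.18686999809464555 -159.86952858800979
0.29489915907585607 -160.23866851851022
cup by plate [ 0.66739106 -0.16076211  0.008     ] pad by plate [ 0.48858032 -0.22500165  0.008     ]
[[ 0.94   0.342 -0.001]
 [ 0.342 -0.94   0.002]
 [-0.    -0.002 -1.   ]]
```

>>> jog_arm(motion=[{"travel": [0.05,-0.03,0],"dr": [0,0,0],"hand": 0},{"travel": [0.1,-0.065,0],"dr": [0,0,0],"hand": 0},{"travel": [0.15,-0.1,0],"dr": [0,0,0],"hand": 0},{"travel": [0.2,-0.13,0],"dr": [0,0,0],"hand": 0},{"travel": [0.25,-0.16,0],"dr": [0,0,0],"hand": 0}])

```text
clock: 0.72
tool_pos: [0.3946, -0.3499, 0.2311]
tool_rot: [-0.0, 0.985, 0.173, -0.0]
force: [0.8, -0.3, 0.4]
opening: 0.0001
grip_force: 0.0
```

>>> jog_arm(motion=[{"travel": [0.04,-0.02,0.02],"dr": [0,0,0],"hand": 0},{"travel": [0.08,-0.05,0.05],"dr": [0,0,0],"hand": 0},{"travel": [0.12,-0.08,0.08],"dr": [0,0,0],"hand": 0},{"travel": [0.13,-0.088,0.11],"dr": [0,0,0],"hand": 0},{"travel": [0.13,-0.088,0.11],"dr": [0,0,0],"hand": 0}])

```text
clock: 1.35
tool_pos: [0.485, -0.2226, 0.1193]
tool_rot: [-0.002, 0.985, 0.175, -0.002]
force: [0.0, 0.5, 0.8]
opening: -0.0002
grip_force: 0.0
```

Run:
```python
from h import *
im,c=snap('wrist','w1')
s=bot.sense();print(s['clock'],s['tool_pos'],s['force'],s['opening'])
print(totool([.488,-.224,.071]).round(4),totool([.665,-.159,.168]).round(4))
```

```text
1.4 [ 0.48525447 -0.22427124  0.12074328] [-1.05511553  0.43382159  0.39992994] -2.0798145976763886e-05
[0.0028 0.0008 0.0497] [ 0.1911  0.0002 -0.0476]
```

View pics/w1.png

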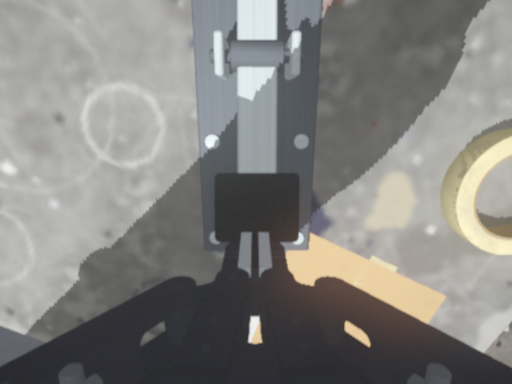

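The wrist view shows the pad centred at (257,208), in line with the closed fingers at column 256.

>>> jog_arm(motion=[{"travel": [0.003,0.0,0.035],"dr": [0,0,0],"hand": 0},{"travel": [0.003,0.0,0.048],"dr": [0,0,0],"hand": 0},{"travel": [0.002,0,0.058],"dr": [0,0,0],"hand": 0},{"travel": [0.001,0,0.068],"dr": [0,0,0],"hand": 0},{"travel": [0,0,0.078],"dr": [0,0,0],"hand": 0}])

```text
clock: 2.02
tool_pos: [0.485, -0.2261, 0.0443]
tool_rot: [0.001, 0.985, 0.173, -0.0]
force: [-2.9, -0.4, 6.2]
opening: -0.0003
grip_force: 3.2
```

>>> jog_arm(motion=[{"travel": [0,0,0.005],"dr": [0,0,0],"hand": 0},{"travel": [0,0.0,0.01],"dr": [0,0,0],"hand": 0},{"travel": [0,0,0.013],"dr": [0,0,0],"hand": 0},{"travel": [0,0,0.015],"dr": [0,0,0],"hand": 0},{"travel": [0,0,0.015],"dr": [0,0,0],"hand": 0}])

```text
clock: 2.65
tool_pos: [0.4855, -0.2258, 0.0292]
tool_rot: [0.001, 0.985, 0.173, -0.0]
force: [-3.8, -2.2, 5.0]
opening: -0.0001
grip_force: 2.7
```

Force is still about 5 N, so I'll keep going to the hard stop.

>>> jog_arm(motion=[{"travel": [0,0,0.001],"dr": [0,0,0],"hand": 0},{"travel": [0,0.0,0.002],"dr": [0,0,0],"hand": 0},{"travel": [0,0,0.003],"dr": [0,0,0],"hand": 0},{"travel": [0,0,0.004],"dr": [0,0,0],"hand": 0},{"travel": [0,0,0.004],"dr": [0,0,0],"hand": 0}])

```text
clock: 3.28
tool_pos: [0.4858, -0.2259, 0.027]
tool_rot: [0.001, 0.985, 0.173, 0.0]
force: [-8.3, 0.5, 27.9]
opening: -0.0002
grip_force: 14.4
```

>>> jog_arm(motion=[{"travel": [0,0,-0.04],"dr": [0,0,0],"hand": 0},{"travel": [0,0.0,-0.1],"dr": [0,0,0],"hand": 0.085},{"travel": [0,0,-0.16],"dr": [0,0,0],"hand": 0.085},{"travel": [0,0,-0.22],"dr": [0,0,0],"hand": 0.085},{"travel": [0.03,0,-0.263],"dr": [0,0,0],"hand": 0.085}])

```text
clock: 3.9
tool_pos: [0.5135, -0.2156, 0.2912]
tool_rot: [0.001, 0.985, 0.172, 0.001]
force: [1.6, -0.2, 0.1]
opening: 0.0723
grip_force: 0.0
```

>>> jog_arm(motion=[{"travel": [0.05,0,0],"dr": [0,0,0],"hand": 0.085},{"travel": [0.08,0.0,0],"dr": [0,0,0],"hand": 0.085},{"travel": [0.09,0,0],"dr": [0,0,0],"hand": 0.085},{"travel": [0.09,0,0],"dr": [0,0,0],"hand": 0.085},{"travel": [0.09,0,0],"dr": [0,0,0],"hand": 0.085}])

```text
clock: 4.53
tool_pos: [0.5977, -0.1844, 0.2874]
tool_rot: [0.0, 0.985, 0.173, -0.0]
force: [0.1, -0.7, -0.4]
opening: 0.0848
grip_force: 0.0
```

Run:
```python
from h import *
im,c=snap('wrist','w2')
s=bot.sense();print(s['clock'],s['tool_pos'],s['force'],s['opening'])
print(totool([.665,-.159,.17]).round(4))
f=192/np.tan(np.radians(c['fovy'])/2)
p=cv2.projectPoints(np.array([[.665,-.159,.202],[.665,-.159,.168],[.488,-.224,.026]]),np.array(c['rvec']),np.array(c['tvec']),np.array([[f,0,c['cx']],[0,f,c['cy']],[0,0,1]]),None)[0];print(p.round(1),f)
```

```text
4.575 [ 0.59771193 -0.18442734  0.28753328] [ 0.82108708  0.23413865 -0.54605195] 0.0847734658001427
[ 0.072  -0.0011  0.1175]
[[[254.6  98.6]]

 [[254.6  98.8]]

 [[255.1 237.4]]] 309.6836935643731
```

View pics/w2.png

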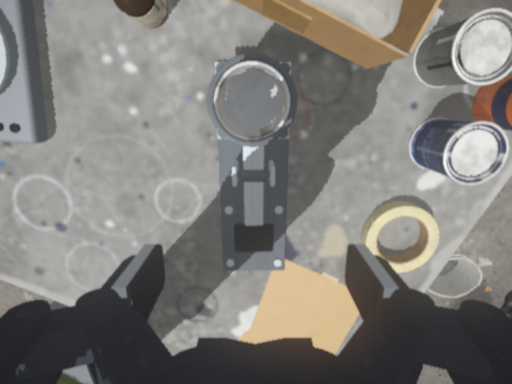

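The wrist view shows the raised tin's rim centred at (253,99), about 78 px wide. That agrees with the predicted (254.6,98.6) at z 0.202.

>>> jog_arm(motion=[{"travel": [0.035,0,0],"dr": [0,0,0],"hand": 0.085},{"travel": [0.065,0.0,0.01],"dr": [0,0,0],"hand": 0.085},{"travel": [0.072,0,0.03],"dr": [0,0,0],"hand": 0.085},{"travel": [0.072,-0.001,0.07],"dr": [0,0,0],"hand": 0.085},{"travel": [0.072,-0.001,0.1],"dr": [0,0,0],"hand": 0.085}])

```text
clock: 5.2
tool_pos: [0.6641, -0.1589, 0.1851]
tool_rot: [-0.0, 0.985, 0.173, -0.001]
force: [-0.7, 0.2, 0.3]
opening: 0.0853
grip_force: 0.0
```

>>> jog_arm(motion=[{"travel": [0,0,0.01],"dr": [0,0,0],"hand": 0.085},{"travel": [0,0.0,0.016],"dr": [0,0,0],"hand": 0.085},{"travel": [0,0,0.016],"dr": [0,0,0],"hand": 0.07},{"travel": [0,0,0.016],"dr": [0,0,0],"hand": 0.062},{"travel": [0,0,0.016],"dr": [0,0,0],"hand": 0.058}])

```text
clock: 5.82
tool_pos: [0.6664, -0.1579, 0.1721]
tool_rot: [0.0, 0.985, 0.174, 0.001]
force: [-0.4, 0.3, -0.6]
opening: 0.0579
grip_force: 0.0
```

>>> jog_arm(motion=[{"travel": [0,0,0],"dr": [0,0,0],"hand": 0.054},{"travel": [0,0.0,0],"dr": [0,0,0],"hand": 0.05},{"travel": [0,0,0],"dr": [0,0,0],"hand": 0.045},{"travel": [0,0,0],"dr": [0,0,0],"hand": 0.04},{"travel": [0,0,0],"dr": [0,0,0],"hand": 0.04}])

```text
clock: 6.45
tool_pos: [0.6662, -0.1578, 0.1714]
tool_rot: [-0.0, 0.985, 0.174, 0.0]
force: [-0.0, -0.2, 2.1]
opening: 0.052
grip_force: 62.2
```

>>> jog_arm(motion=[{"travel": [0,0,-0.01],"dr": [0,0,0],"hand": 0.04},{"travel": [0,0.0,-0.03],"dr": [0,0,0],"hand": 0.04},{"travel": [0,0,-0.06],"dr": [0,0,0],"hand": 0.04},{"travel": [0,0,-0.085],"dr": [0,0,0],"hand": 0.04},{"travel": [0,0,-0.1],"dr": [0,0,0],"hand": 0.04}])

```text
clock: 7.08
tool_pos: [0.6662, -0.1581, 0.2727]
tool_rot: [0.0, 0.985, 0.173, 0.0]
force: [0.5, 0.3, -1.3]
opening: 0.0519
grip_force: 62.9
```

Run:
```python
from h import *
a,_=snap('wrist','w3');b,_=snap('scene','s3')
o=np.hstack([a[::1,::1],cv2.resize(b[120:270,200:400],(512,384))]);cv2.imwrite('pics/o3.png',cv2.resize(o,(800,300))[:,:,::-1])
s=bot.sense();print(s['tool_pos'],s['opening'],s['force'],totool([.6017,.1839,.05]).round(4))
```

```text
[ 0.6666063  -0.15800204  0.27291974] 0.05201848517635914 [ 0.06085689  1.22289357 -0.88725372] [ 0.0553 -0.3438  0.2226]
```

View pics/o3.png

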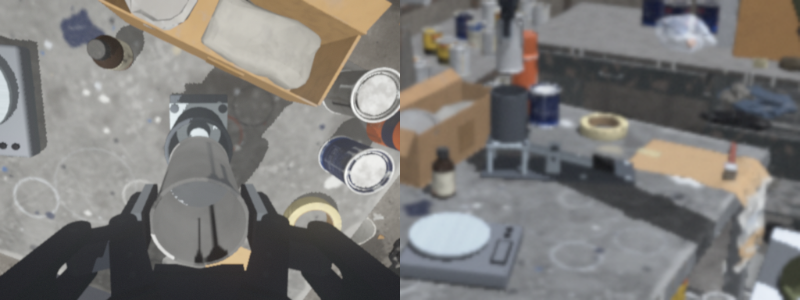

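The tin is held upright and clear of the cup, and the bottle and roll haven't moved. Next I'll carry it over the pan.

>>> jog_arm(motion=[{"travel": [0.003,-0.02,0],"dr": [0,0,0],"hand": 0.04},{"travel": [0.01,-0.055,0],"dr": [0,0,0],"hand": 0.04},{"travel": [0.016,-0.095,0],"dr": [0,0,0],"hand": 0.04},{"travel": [0.022,-0.135,0],"dr": [0,0,0],"hand": 0.04},{"travel": [0.028,-0.175,0],"dr": [0,0,0],"hand": 0.04}])

```text
clock: 7.8
tool_pos: [0.6309, 0.0191, 0.27]
tool_rot: [-0.001, 0.985, 0.174, -0.001]
force: [0.1, 0.6, -1.8]
opening: 0.052
grip_force: 62.9
```

>>> jog_arm(motion=[{"travel": [0.006,-0.04,0],"dr": [0,0,0],"hand": 0.04},{"travel": [0.013,-0.08,0.01],"dr": [0,0,0],"hand": 0.04},{"travel": [0.02,-0.12,0.03],"dr": [0,0,0],"hand": 0.04},{"travel": [0.025,-0.15,0.05],"dr": [0,0,0],"hand": 0.04},{"travel": [0.028,-0.169,0.08],"dr": [0,0,0],"hand": 0.04}])

```text
clock: 8.43
tool_pos: [0.5991, 0.1882, 0.1902]
tool_rot: [-0.001, 0.985, 0.175, -0.0]
force: [1.1, 0.4, -2.0]
opening: 0.0522
grip_force: 62.9
```

>>> jog_arm(motion=[{"travel": [0,0,0.02],"dr": [0,0,0],"hand": 0.04},{"travel": [0,0.0,0.04],"dr": [0,0,0],"hand": 0.04},{"travel": [0,0,0.055],"dr": [0,0,0],"hand": 0.04},{"travel": [0,0,0.066],"dr": [0,0,0],"hand": 0.04},{"travel": [0,0,0.07],"dr": [0,0,0],"hand": 0.04}])

```text
clock: 9.05
tool_pos: [0.6007, 0.1846, 0.1206]
tool_rot: [-0.0, 0.985, 0.174, -0.0]
force: [0.2, -0.2, -1.2]
opening: 0.0523
grip_force: 63.0
```

Run:
```python
from h import *
b,_=snap('scene','s4')
o=cv2.resize(b[170:270,180:280],(500,500));cv2.imwrite('pics/o4.png',o[:,:,::-1])
s=bot.sense();print(s['clock'],s['tool_pos'],s['opening'],s['force'],totool([.6017,.1839,.1135]).round(4))
```

```text
9.1 [0.60079629 0.1845669  0.12058636] 0.05215716564501176 [ 0.00238806 -0.25333615 -1.66753091] [0.0006 0.0009 0.0071]
```

View pics/o4.png

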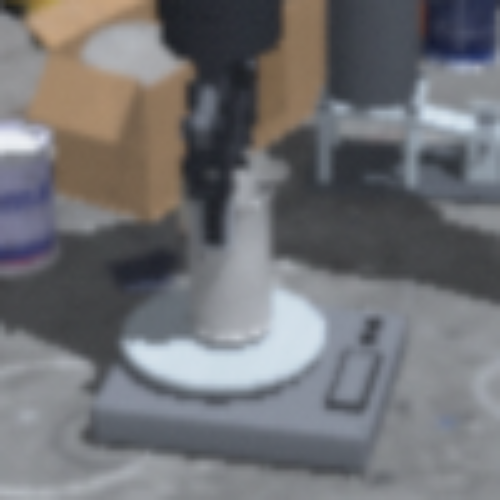

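The crop shows the tin hanging just above the pan, its base near (235,340), well inside the pan's edge. I'll lower it gently and watch the force.

>>> jog_arm(motion=[{"travel": [0,0,0.002],"dr": [0,0,0],"hand": 0.04},{"travel": [0,0.0,0.004],"dr": [0,0,0],"hand": 0.04},{"travel": [0,0,0.005],"dr": [0,0,0],"hand": 0.04},{"travel": [0,0,0.006],"dr": [0,0,0],"hand": 0.04},{"travel": [0,0,0.006],"dr": [0,0,0],"hand": 0.04}])

```text
clock: 9.72
tool_pos: [0.6011, 0.1845, 0.1153]
tool_rot: [-0.0, 0.985, 0.174, 0.0]
force: [0.5, -0.4, -1.4]
opening: 0.0523
grip_force: 63.0
```

>>> jog_arm(motion=[{"travel": [0,0,0.0005],"dr": [0,0,0],"hand": 0.04},{"travel": [0,0.0,0.001],"dr": [0,0,0],"hand": 0.04},{"travel": [0,0,0.0015],"dr": [0,0,0],"hand": 0.04},{"travel": [0,0,0.002],"dr": [0,0,0],"hand": 0.04},{"travel": [0,0,0.002],"dr": [0,0,0],"hand": 0.04}])

```text
clock: 10.35
tool_pos: [0.6013, 0.1846, 0.1137]
tool_rot: [-0.0, 0.985, 0.174, 0.0]
force: [-0.1, 1.2, 2.8]
opening: 0.0521
grip_force: 63.4
```

The force changed from -1.4 N to +2.8 N, so the tin has touched the pan. Next I release it slowly and retreat.

>>> jog_arm(motion=[{"travel": [0,0,0],"dr": [0,0,0],"hand": 0.052},{"travel": [0,0.0,0],"dr": [0,0,0],"hand": 0.056},{"travel": [0,0,0],"dr": [0,0,0],"hand": 0.064},{"travel": [0,0,0],"dr": [0,0,0],"hand": 0.075},{"travel": [0,0,0],"dr": [0,0,0],"hand": 0.085}])

```text
clock: 10.98
tool_pos: [0.6011, 0.1846, 0.1132]
tool_rot: [-0.0, 0.985, 0.174, -0.0]
force: [0.5, -0.1, -0.3]
opening: 0.0853
grip_force: 0.0
```

>>> jog_arm(motion=[{"travel": [0,0,-0.005],"dr": [0,0,0],"hand": 0.085},{"travel": [0,0.0,-0.025],"dr": [0,0,0],"hand": 0.085},{"travel": [0,0,-0.06],"dr": [0,0,0],"hand": 0.085},{"travel": [0,0,-0.11],"dr": [0,0,0],"hand": 0.085},{"travel": [0,0,-0.15],"dr": [0,0,0],"hand": 0.085}])

```text
clock: 11.6
tool_pos: [0.6012, 0.1848, 0.2658]
tool_rot: [-0.0, 0.985, 0.174, 0.001]
force: [0.1, -0.1, -0.2]
opening: 0.085
grip_force: 0.0
```

Run:
```python
from h import *
b,_=snap('scene','s5');a,_=snap('wrist','w5')
o=np.hstack([cv2.resize(b[140:320,160:400],(512,384)),a]);cv2.imwrite('pics/o5.png',cv2.resize(o,(800,300))[:,:,::-1])
s=bot.sense();print(s['clock'],s['tool_pos'],s['opening'],s['force'])
```

```text
11.7 [0.60295387 0.1857258  0.26888591] 0.08510220119239416 [-0.17105004  0.45715322 -0.06090017]
```

View pics/o5.png

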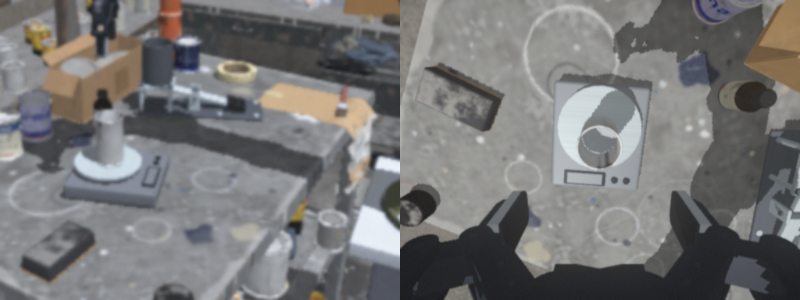

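The tin stands upright in the middle of the pan, at (108,140) in the left view and (600,146) in the right. The gripper is clear and the bystanders haven't moved.

```bash
python3 -c "
from workcell import bot
print(bot.close_job())"
```

```text
the job is handed in; nothing more can be done
None
```

I pressed the lever to its stop, took the raised tin out and stood it upright on the scale's pan, then handed the job in at about 12 s with the bottle, block and roll untouched.

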